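# Slide the blue carrier plate out over the ledge's end

### The arm

A 6-joint arm with a two-finger parallel gripper is mounted at the origin on the work surface. World frame = base frame: x ahead of the robot, y to its left, z up, the work surface at z = 0. Lengths are in m, angles in rad, forces in N, time in s.
With the tool pointing down it reaches from about 0.425 to 0.95 m from the base axis. Payload 3.5 kg.
Tool frame: the origin (TCP) lies at the very end of the fingers, on their centre line; the grasp point (between the pads) lies 19 mm behind it; y points along the fingers, z is the direction in which the jaws open and shut, and the axes are right-handed (so a half turn about y gives the same grasp; the last joint's range is limited). The gripper opens to 85 mm and grips with 20 to 120 N. Pads are 22 mm wide; open, the fingers measure 114 mm over their backs; the gripper's body (76 mm by 85 mm) begins 54 mm behind the grasp point. The pads swing forward as they close: fully open they stand 13 mm farther back than shut.
Start: joints at [1.192, 0.286, 1.577, -0, 1.279, -0.15], TCP at [0.153, 0.657, 0.231] pointing down, gripper open.
Joint ranges: [-2.77, 2.77], [-0.9, 2.22], [0.21, 2.48], [-1.53, 4.67], [0.24, 2.81], [-2.84, 2.84]. Speed limits (rad/s): [2.79, 2.79, 3.14, 3.14, 3.14, 3.14].

### API

Orientations are given as a unit quaternion [x, y, z, w].
In Python, from plant import ctrl gives the robot as it stands. The module is installed in compiled form; this text tells all that it offers.
- The arm moves only by the tool jog_arm, never from a script. Its argument "deltas" is a list of rows, each a list of 3 entries, a list of its own where there are three numbers: the turn, a rotation vector about the tool's x, y, z in rad, then the shift along the tool's x, y, z in m, then the opening, from 0 (shut) to 1 (fully open). In form: [[[wx, wy, wz], [dx, dy, dz], gripper], ...]. A call has 1 to 10 rows; each row is the pose to reach, as a shift and turn from the pose measured when the call began, along the tool's axes at that moment; what a row does not reach only later rows make up. A row lasts 1/12 s, in which the tool goes at most 41.7 mm and 7.16 degrees, less where a joint would pass 70% of its speed; a pose out of reach is approached as far as the arm can. A call with a gripper value outside its range is refused whole. The fingers move at their own pace and stop on an object; "force" is the grip in N (left out, the last holds). Time passes only in rows, so rows that repeat a pose let the fingers close. It gives the time, the measured TCP pose, the force and the opening at its end, in the units of the state.
- ctrl.get_state(): the state, without advancing time (a new reading comes with each control period).
- ctrl.read_camera(name): name is "scene" or "top"; returns a dict with "pixels" (400x640x3 uint8, blue, green, red), "range_z" (400x640 float32, m along the optical axis (not along the pixel's ray), 0 where there is no reading), "fx", "fy", "cx", "cy" (pixels), "k1" (the pictures are not rectified: a ray, as slopes to the right and down, at radius r is drawn at 1 + k1 r^2 times it, then the intrinsics apply), "T" (4x4, takes a point from camera to world coordinates). Camera axes: x right, y up, looking along -z (the intrinsics and any distortion apply to the point x, -y, -z); pixel columns grow to the right and rows downward; lengths in m; the calibration is good to about 2 mm. A picture is of the moment at which its call begins.
- ctrl.sign_off(): hands the job in, once; it reports no verdict.
The state is a dict: "time": time; "qpos": joint angles; "dq": joint speeds; "joint_efforts": joint torques, N m; "eef_pos": TCP position; "tcp_rot": TCP orientation; "contact_force": force on the tool from outside, world axes, zero at the start; "wrist_torque": the same for the moment, N m; "opening": opening from 0.0 (shut) to 1.0 (fully open).
Only numpy, scipy, OpenCV 4.12 (cv2) and the standard library are available. Lean on these libraries where they do the work, as an engineer would, in place of code of your own. Each camera call takes 0.05 s, during which the arm holds its last target.

### The job

A colleague will collect the blue plate by its yellow end. Push the red cross stop on the ledge all the way aside, out of the blue plate's lane (so that it stands before the white plate), then push the blue plate along its lane from behind until its whole yellow band sticks out past the end of the ledge, and stop there with the blue part still lying flat on the ledge. Only push: do not lift or tip the plate, and leave the white plate and everything else on the bench where it is.

Things in the scene. Friction and masses are not known exactly. Their poses are not given: they have to be found in the camera images.
- ledge: Fixed dark slate-grey staging ledge, 172 mm (its x) x 340 mm (its y), top surface 60 mm above the bench. Origin: on the bench under its centre. Two lanes run along its y, centred at x = -42 and x = +42 mm, each 76 mm wide, between aluminium rails 10 mm high (outer rails 6 mm, middle rail 8 mm thick) that run from y = -170 to y = +130 mm. The open end, where plates slide out, is at y = +170 mm.
- ledge_end (a point): Middle of the ledge's open end: on the top surface at x = 0, y = +170 mm of the ledge, axes as the ledge's. Beyond it (+y) plates overhang.
- stop (a joint): Red cross stop, a bar 76 mm long (ledge x), 14 mm thick (ledge y, centred at y = +150 mm), top 13 mm above the ledge's surface, that slides along ledge x across the end of both lanes and stays where it is left (about 2 N of friction). Value = position of its centre along ledge x in m, from -0.05 to +0.05; it starts near 0, blocking both lanes. Pushed to +0.05 it leaves the x = -42 mm lane free, pushed to -0.05 the x = +42 mm lane.
- stop_post (a point): Centre of the top of the black round post that stands on the middle of the stop: 16 mm in diameter, its top 52 mm above the ledge's surface; it is bare from 13 to 52 mm and can be pushed from either side.
- blue_plate: The plate to push: blue plate, 70 mm wide (its x) x 110 mm long (its y) x 6 mm thick, about 0.14 kg, lying flat and loose in one of the two lanes of the ledge, at least 45 mm of bare lane behind it. The 30 mm at its +y end, the end towards the ledge's open end, are a yellow band. Origin: centre of its underside, 60 mm above the bench.
- blue_plate_front (a point): Middle of the blue plate's front (yellow) edge, at half its thickness; 55 mm from its origin along its +y.
- blue_plate_rear (a point): Middle of the blue plate's rear (blue) edge, the one to push, at half its thickness; 55 mm from its origin along its -y.
- white_plate: Bystander in the other lane, which must stay put: white plate, 70 mm wide (its x) x 110 mm long (its y) x 6 mm thick, about 0.14 kg, lying flat and loose in one of the two lanes of the ledge, at least 45 mm of bare lane behind it. The 30 mm at its +y end, the end towards the ledge's open end, are a yellow band. Origin: centre of its underside, 60 mm above the bench.
- tube_rack: Bystander: bright pink tube rack, 110 x 140 mm, 38 mm high, with one white tube (top at 63 mm). Origin: centre of its underside.
- well_plate: Bystander: clear multi-well plate, 86 x 128 x 20 mm, on the bench. Origin: centre of its underside.
- reagent_bottle: Bystander: amber bottle with blue cap, diameter 64 mm, 140 mm high. Origin: centre of its underside.
- beaker: Bystander: glass beaker, diameter 70 mm, 85 mm high. Origin: centre of its underside.
- sample_jar: Bystander: small clear jar with white lid, diameter 48 mm, 60 mm high. Origin: centre of its underside.
Not all that is in view belongs to the job. There is more than one size of the blue_plate; the job needs the middle-sized.

How it is judged:
On the way, in this order (a step that is already met when the one before it is completed fails the run):
1. the stop is pushed out of the blue plate's lane (((x of blue_plate in the frame of ledge above 0 m and value of joint stop below -0.033 m) or (x of blue_plate in the frame of ledge below 0 m and value of joint stop above 0.033 m))), for 0.2 s.
2. the blue plate's yellow band sticks out past the end of the ledge (y of blue_plate_front in the frame of ledge_end between 0.027 and 0.046 m), for 0.2 s.
At the end, for the whole second after the job is handed in: The blue plate lies flat and at rest on the ledge with its front edge 27 to 46 mm past the ledge's end (the yellow band is 30 mm); the stop is at least 33 mm from its middle position, on the white plate's side; the white plate is within 12 mm of where it was (all of step 2 and ((x of blue_plate in the frame of ledge above 0 m and value of joint stop below -0.033 m) or (x of blue_plate in the frame of ledge below 0 m and value of joint stop above 0.033 m)) and angle between blue_plate's own z axis and vertical below 0.05 rad and height (world z) of blue_plate between 0.057 and 0.063 m and linear speed of blue_plate below 0.01 m/s and distance of white_plate from where it was at the start of the episode below 0.012 m); the robot touches nothing.
It fails at once if the blue plate is lifted, tipped or falls (height (world z) of blue_plate above 0.068 m or height (world z) of blue_plate below 0.05 m or angle between blue_plate's own z axis and vertical above 0.15 rad).
It fails at once if the blue plate is pushed so far out that it is about to fall (y of blue_plate_front in the frame of ledge_end above 0.053 m).
It fails at once if the white plate is moved or lifted (distance of white_plate from where it was at the start of the episode above 0.012 m).
It fails at once if something else on the bench is displaced or knocked over (distance of any of tube_rack, well_plate, reagent_bottle, beaker, sample_jar from where it was at the start of the episode above 0.02 m or angle between any of tube_rack, well_plate, reagent_bottle, beaker, sample_jar's own z axis and vertical above 0.3 rad).
It also fails if it takes over 48 s, if anything falls off the work surface, if the arm or the gripper's body presses on something with over 40 N, if the wrist force passes 120 N, or if a joint passes its speed limit or range.

## Working session

There is one attempt and no reset: what is moved stays moved. The work goes in short steps, Python scripts to look and compute and a tool call to move; the robot and the scene stay as the last step left them, time stands still between calls to the robot, and variables do not carry over. Pictures are saved under pics/ and viewed, and the job is handed in when it is done.

Besides the shell and the picture viewer there is one more tool, called after "Emit:" as name(argument=value, ...) on one line, values as JSON. jog_arm: Moves the arm, as the interface text tells. Its arguments: {"type":"object","properties":{"deltas":{"type":"array","items":{"type":"array"}},"force":{"type":"number"}},"required":["deltas"]}

```bash
mkdir -p pics; ls; cat > h.py <<'E'
import numpy as np, cv2, pickle
from plant import ctrl
def snap(n,tag):
    c=ctrl.read_camera(n); pickle.dump(c,open(f'{tag}.pkl','wb')); cv2.imwrite(f'pics/{tag}.png',c['pixels']); return c
def load(tag): return pickle.load(open(f'{tag}.pkl','rb'))
def rays(c,uv):
    uv=np.asarray(uv,float).reshape(-1,2)
    d=np.stack([(uv[:,0]-c['cx'])/c['fx'],(uv[:,1]-c['cy'])/c['fy']],1)
    s=d.copy()
    for _ in range(20): s=d/(1+c['k1']*(s**2).sum(1,keepdims=True))
    v=np.stack([s[:,0],-s[:,1],-np.ones(len(s))],1)
    T=np.array(c['T']); return T[:3,3],v@T[:3,:3].T
def onplane(c,uv,z):
    o,v=rays(c,uv); return o+v*((z-o[2])/v[:,2])[:,None]
def bydepth(c,uv):
    uv=np.asarray(uv).reshape(-1,2); o,v=rays(c,uv)
    return o+v*c['range_z'][uv[:,1].astype(int),uv[:,0].astype(int)][:,None]
E
python3 - <<'E'
from h import *
s=ctrl.get_state(); print(s)
for n in('scene','top'):
    c=snap(n,n+'0'); print(n,c['T'],c['fx'],c['k1'])
E
```

```text
pics
{'time': 0.0, 'qpos': array([ 1.19200161e+00,  2.87159044e-01,  1.57815806e+00,  9.16770902e-06,
        1.27859113e+00, -1.50021022e-01]), 'dq': array([ 2.51426277e-05,  6.28621635e-04, -3.88300250e-04,  1.84605675e-04,
       -1.68802320e-03,  1.48631372e-03]), 'joint_efforts': array([ 2.97727738e-04, -4.05980122e+01, -2.92626089e+01, -4.72211480e-05,
        5.77806146e-03,  9.13120140e-07]), 'eef_pos': array([0.15281993, 0.65680983, 0.22996184]), 'tcp_rot': array([ 0.70327465, -0.08092527,  0.08049138, -0.70169581]), 'contact_force': array([ 0.37216729, -0.57942103,  0.19979634]), 'wrist_torque': array([-0.01811717, -0.02933569,  0.03036931]), 'opening': 0.9995650032270005}
scene [[-0.40472065 -0.51863203  0.75314143  1.5184633 ]
 [ 0.9144031  -0.22209488  0.33843882  0.41589157]
 [-0.00825635  0.82564804  0.56412512  0.80762004]
 [ 0.          0.          0.          1.        ]] 473.9980454343908 -0.0655746736314533
top [[ 2.82732815e-02  9.90567554e-01 -1.34076632e-01  3.69436278e-01]
 [-9.99599756e-01  2.78870642e-02 -4.75805807e-03 -1.68602537e-02]
 [-9.74174293e-04  1.34157495e-01  9.90959544e-01  1.81879748e+00]
 [ 0.00000000e+00  0.00000000e+00  0.00000000e+00  1.00000000e+00]] 513.7512026098692 0.005634551046690584
```

View pics/scene0.png

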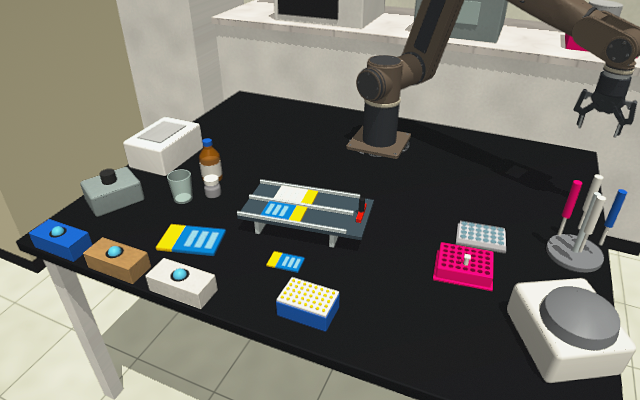

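View pics/top0.png

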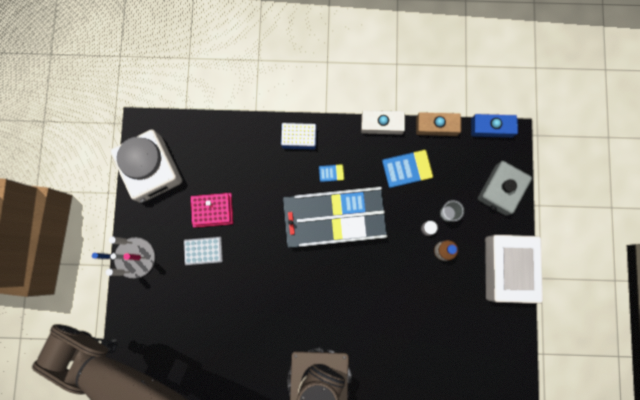

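The scene view shows the ledge around (305,210), with the blue plate in the lane farther from the robot. The stop, with its black post, is near (361,210). In the top view the ledge spans (285..386, 187..247), the stop is at (291,223), and the open end points left (world +y). The two loose blue cards at (331,173) and (408,168) are decoys. Next I'll measure.

```bash
python3 - <<'E'
from h import *
a=load('top0'); b=load('scene0')
cv2.imwrite('pics/topcrop.png',cv2.resize(a['pixels'][175:260,270:400],None,fx=6,fy=6,interpolation=cv2.INTER_NEAREST))
cv2.imwrite('pics/scenecrop.png',cv2.resize(b['pixels'][170:255,230:385],None,fx=5,fy=5,interpolation=cv2.INTER_NEAREST))
for tag,c,box in(('top',a,(270,175,400,260)),('scene',b,(230,170,385,255))):
    x0,y0,x1,y1=box; im=c['pixels'][y0:y1,x0:x1]; hsv=cv2.cvtColor(im,cv2.COLOR_BGR2HSV)
    def m(lo,hi): return cv2.inRange(hsv,lo,hi)
    M={'yellow':(m((22,120,120),(34,255,255)),.066),'blue':(m((95,90,100),(112,255,255)),.066),'red':(m((0,140,90),(8,255,255))|m((174,140,90),(180,255,255)),.073),'slate':(m((90,20,30),(115,110,120)),.06)}
    for k,(mm,z) in M.items():
        cs,_=cv2.findContours(mm,cv2.RETR_EXTERNAL,cv2.CHAIN_APPROX_NONE)
        for q in cs:
            if cv2.contourArea(q)<12: continue
            q=q.reshape(-1,2)+[x0,y0]
            p=onplane(c,q,z)[:,:2].astype(np.float32)
            r=cv2.minAreaRect(p); d=bydepth(c,np.array([q.mean(0)]))
            print(tag,k,len(q),'ctr',np.round(r[0],4),'size',np.round(r[1],4),'ang',round(r[2],1),'depthpt',np.round(d[0],4))
E
```

```text
top yellow 50 ctr [ 0.516 -0.044] size [0.0663 0.0254] ang 6.7 depthpt [ 0.5161 -0.0442  0.0664]
top yellow 48 ctr [ 0.6005 -0.0402] size [0.0645 0.0257] ang 7.1 depthpt [ 0.5991 -0.0405  0.068 ]
top yellow 18 ctr [ 0.6955 -0.0539] size [0.0141 0.0174] ang 1.6 depthpt [ 0.7065 -0.0551  0.0069]
top blue 81 ctr [ 0.6073 -0.0992] size [0.0705 0.0802] ang 7.3 depthpt [ 0.607  -0.0984  0.0713]
top blue 52 ctr [ 0.6865 -0.2344] size [0.0421 0.045 ] ang 1.6 depthpt [ 0.6996 -0.2422  0.0111]
top blue 51 ctr [ 0.6907 -0.0089] size [0.0211 0.0589] ang 1.6 depthpt [ 7.035e-01 -7.100e-03  3.000e-04]
top red 21 ctr [0.5097 0.1086] size [0.0274 0.0102] ang 2.1 depthpt [0.5105 0.1085 0.0707]
top red 18 ctr [0.554  0.1137] size [0.0276 0.0103] ang 2.2 depthpt [0.553  0.114  0.0704]
top slate 76 ctr [ 0.5346 -0.1798] size [0.0675 0.0693] ang 7.4 depthpt [ 0.5346 -0.1799  0.0588]
top slate 259 ctr [0.544  0.0551] size [0.1807 0.1658] ang 7.0 depthpt [0.5446 0.0571 0.0672]
top slate 73 ctr [ 0.6185 -0.1718] size [0.068  0.0634] ang 7.3 depthpt [ 0.6185 -0.1722  0.0593]
scene yellow 21 ctr [ 0.7688 -0.0192] size [0.0109 0.0217] ang 23.4 depthpt [ 7.035e-01 -5.690e-02  1.000e-04]
scene yellow 47 ctr [ 0.6031 -0.041 ] size [0.0696 0.032 ] ang 6.6 depthpt [ 0.6031 -0.0419  0.0649]
scene yellow 44 ctr [ 0.519  -0.0459] size [0.0684 0.032 ] ang 8.0 depthpt [ 0.5162 -0.0475  0.0622]
scene blue 80 ctr [ 0.6111 -0.0978] size [0.0695 0.0791] ang 7.2 depthpt [ 0.6094 -0.0985  0.0639]
scene red 31 ctr [0.5621 0.1168] size [0.0522 0.0162] ang 8.6 depthpt [0.5594 0.1165 0.0716]
scene slate 61 ctr [ 0.6146 -0.1715] size [0.0619 0.0594] ang 7.1 depthpt [ 0.6113 -0.1733  0.0569]
scene slate 563 ctr [ 0.5666 -0.0311] size [0.1898 0.3445] ang 7.6 depthpt [0.5856 0.0224 0.0567]
scene slate 62 ctr [ 0.5301 -0.1796] size [0.061  0.0655] ang 7.0 depthpt [ 0.5271 -0.1804  0.0578]
```

```bash
ls pics
```

```text
scene0.png
scenecrop.png
top0.png
topcrop.png
```

View pics/topcrop.png

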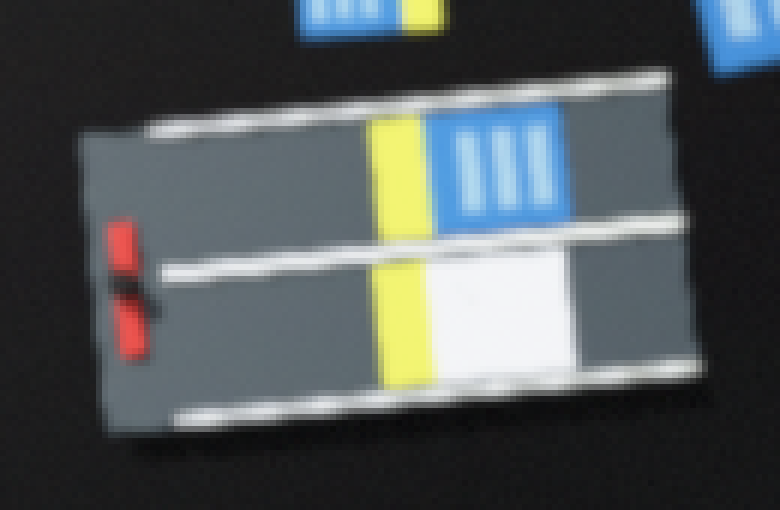

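View pics/scenecrop.png

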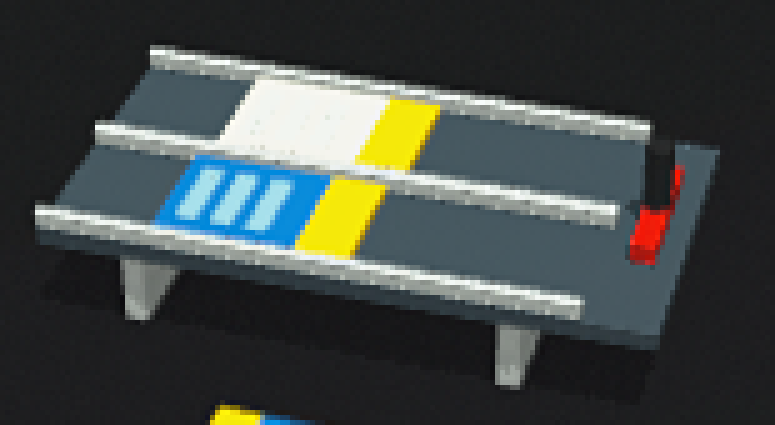

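```bash
python3 - <<'E'
from h import *
a=load('top0'); b=load('scene0')
def T(x,y):return [270+x/6-.4,175+y/6-.4]
def S(x,y):return [230+x/5-.4,170+y/5-.4]
g=lambda n,p:print(n,np.round(p,4).tolist())
g('top end corners',onplane(a,[T(80,133),T(107,436)],.06))
g('scene end corners',onplane(b,[S(719,150),S(659,336)],.06))
g('top rail ends front z.07',onplane(a,[T(150,130),T(163,273),T(175,420)],.07))
g('top rail ends rear',onplane(a,[T(668,78),T(686,222),T(704,368)],.07))
g('scene rail front',onplane(b,[S(648,124),S(618,205),S(580,300)],.07))
g('scene rail rear',onplane(b,[S(152,48),S(97,124),S(37,208)],.07))
g('top post(z.112)',onplane(a,[T(124,284)],.112))
g('scene post top',onplane(b,[S(660,143)],.112))
# depth check
c=b; uv=np.array([[361,200],[362,203],[361,206]]); g('post depth',bydepth(c,uv))
yl=np.array([-.124,.992]);xl=np.array([.992,.124])
g('rear plate top',onplane(a,[T(560,103),T(572,218)],.066))
g('rear plate scene',onplane(b,[S(195,153),S(157,224)],.066))
g('front plate top',onplane(a,[T(366,122),T(376,242)],.066))
g('front plate scene',onplane(b,[S(386,188),S(351,260)],.066))
E
```

```text
top end corners [[0.6215, 0.1433, 0.06], [0.4479, 0.1211, 0.06]]
scene end corners [[0.4558, 0.1213, 0.06], [0.6253, 0.1448, 0.06]]
top rail ends front z.07 [[0.623, 0.1024, 0.07], [0.5409, 0.092, 0.07], [0.4575, 0.0821, 0.07]]
top rail ends rear [[0.6615, -0.1941, 0.07], [0.5785, -0.2055, 0.07], [0.4954, -0.2168, 0.07]]
scene rail front [[0.461, 0.0808, 0.07], [0.5408, 0.0919, 0.07], [0.6256, 0.1023, 0.07]]
scene rail rear [[0.4996, -0.2146, 0.07], [0.5827, -0.2035, 0.07], [0.6656, -0.1921, 0.07]]
top post(z.112) [[0.53, 0.1108, 0.112]]
scene post top [[0.5356, 0.1115, 0.112]]
post depth [[0.5389, 0.1112, 0.1083], [0.5391, 0.1145, 0.0997], [0.5417, 0.113, 0.0915]]
rear plate top [[0.6459, -0.1326, 0.066], [0.5795, -0.1407, 0.066]]
rear plate scene [[0.5813, -0.142, 0.066], [0.6482, -0.1288, 0.066]]
front plate top [[0.6317, -0.0213, 0.066], [0.5625, -0.0289, 0.066]]
front plate scene [[0.5701, -0.0307, 0.066], [0.6361, -0.0205, 0.066]]
```

```bash
cat >> h.py <<'E'
from scipy.spatial.transform import Rotation as R
E0=np.array([.5376,.1326]);yl=np.array([-.1305,.9914]);xl=np.array([.9914,.1305])
def L2W(x,y): return E0+x*xl+y*yl   # ledge_end frame -> world xy
def W2L(p): d=np.asarray(p)[:2]-E0; return np.array([d@xl,d@yl])
def plan(lx,ly,z):
    s=ctrl.get_state(); r=R.from_quat(s['tcp_rot']); p=s['eef_pos']
    M=r.as_matrix(); print('tcp',np.round(p,4),'ledge',np.round(W2L(p),4),'t',round(s['time'],2),'F',np.round(s['contact_force'],1),'open',round(s['opening'],2))
    w=np.append(L2W(lx,ly),z); print(' target',np.round(w,4),'shift tool',np.round(M.T@(w-p),4))
    # desired: y down, tool z along +/- xl
    best=None
    for sg in(1,-1):
        Z=np.append(sg*xl,0);Y=np.array([0,0,-1.]);X=np.cross(Y,Z)
        rv=(r.inv()*R.from_matrix(np.stack([X,Y,Z],1))).as_rotvec(); print(' turn for tool z=%+d xl'%sg,np.round(rv,4))
    print(' axes cols\n',np.round(M,3))
E
python3 -c "
from h import *
plan(.045,-.02,.16)
for n,uv,z in(('rack',[211,209],.038),('bottle',[452,249],.14),('beaker',[452,211],.085),('jar',[430,228],.06)): print(n,onplane(load('top0'),[uv],z))
"
```

```text
tcp [0.1528 0.6569 0.23  ] ledge [-0.313  0.57 ] t 0.1 F [ 0.  -0.4  0. ] open 1.0
 target [0.5848 0.1186 0.16  ] shift tool [ 0.5428  0.0708 -0.4261]
 turn for tool z=+1 xl [2.1000e-03 1.2112e+00 1.0000e-03]
 turn for tool z=-1 xl [ 1.1000e-03 -1.9304e+00 -2.3000e-03]
 axes cols
 [[ 0.974 -0.001  0.227]
 [-0.227 -0.002  0.974]
 [-0.    -1.    -0.002]]
rack [[0.57449308 0.39465378 0.038     ]]
bottle [[ 0.4538514  -0.42099271  0.14      ]]
beaker [[ 0.58529609 -0.43482076  0.085     ]]
jar [[ 0.52755387 -0.36522287  0.06      ]]
```

Emit:
jog_arm(deltas=[[[0, 0.05, 0], [0.02, 0, -0.016], 0], [[0, 0.11, 0], [0.05, 0, -0.039], 0], [[0, 0.18, 0], [0.08, 0, -0.063], 0], [[0, 0.24, 0], [0.11, 0, -0.086], 0], [[0, 0.3, 0], [0.14, 0, -0.11], 0], [[0, 0.36, 0], [0.17, 0, -0.134], 0], [[0, 0.42, 0], [0.2, 0, -0.157], 0], [[0, 0.48, 0], [0.23, 0, -0.18], 0], [[0, 0.54, 0], [0.26, 0, -0.204], 0], [[0, 0.6, 0], [0.28, 0, -0.22], 0]], force=40)

```text
time: 0.93
eef_pos: [0.3769, 0.3765, 0.23]
tcp_rot: [0.648, -0.286, 0.286, -0.645]
contact_force: [1.1, 0.5, -0.2]
opening: -0.002
```

```bash
python3 -c "
from h import *
plan(.045,-.02,.16)"
```

```text
tcp [0.3769 0.3765 0.23  ] ledge [-0.1274  0.2627] t 0.93 F [ 1.1  0.5 -0.2] open -0.0
 target [0.5848 0.1186 0.16  ] shift tool [ 0.3305  0.0706 -0.0193]
 turn for tool z=+1 xl [0.0021 0.6066 0.0025]
 turn for tool z=-1 xl [ 0.0033 -2.535  -0.0028]
 axes cols
 [[ 0.672 -0.001  0.74 ]
 [-0.74  -0.003  0.672]
 [ 0.002 -1.    -0.003]]
```

Emit:
jog_arm(deltas=[[[0, 0.07, 0], [0.03, 0, -0.002], 0], [[0, 0.14, 0], [0.07, 0, -0.004], 0], [[0, 0.21, 0], [0.11, 0, -0.006], 0], [[0, 0.28, 0], [0.15, 0.01, -0.009], 0], [[0, 0.35, 0], [0.19, 0.02, -0.011], 0], [[0, 0.42, 0], [0.23, 0.03, -0.013], 0], [[0, 0.49, 0], [0.27, 0.045, -0.016], 0], [[0, 0.56, 0], [0.3, 0.06, -0.018], 0], [[0.002, 0.607, 0.002], [0.325, 0.07, -0.019], 0], [[0.002, 0.607, 0.002], [0.3305, 0.0706, -0.019], 0]])

```text
time: 1.77
eef_pos: [0.5853, 0.1154, 0.1566]
tcp_rot: [0.532, -0.469, 0.467, -0.529]
contact_force: [-0.5, -0.4, 0.7]
opening: 0.002
```

```bash
python3 -c "
from h import *
plan(.045,-.02,.085)
c=snap('scene','scene1')
cv2.imwrite('pics/scene1c.png',cv2.resize(c['pixels'][100:260,220:400],None,fx=4,fy=3.7))"
```

```text
tcp [0.5853 0.1154 0.1566] ledge [ 0.045  -0.0233] t 1.77 F [-0.5 -0.4  0.7] open 0.0
 target [0.5848 0.1186 0.085 ] shift tool [-0.0034  0.0716  0.0003]
 turn for tool z=+1 xl [ 0.0047 -0.0056  0.001 ]
 turn for tool z=-1 xl [-1.500e-03  3.136e+00  7.400e-03]
 axes cols
 [[ 0.125 -0.005  0.992]
 [-0.992 -0.002  0.125]
 [ 0.001 -1.    -0.005]]
```

View pics/scene1c.png

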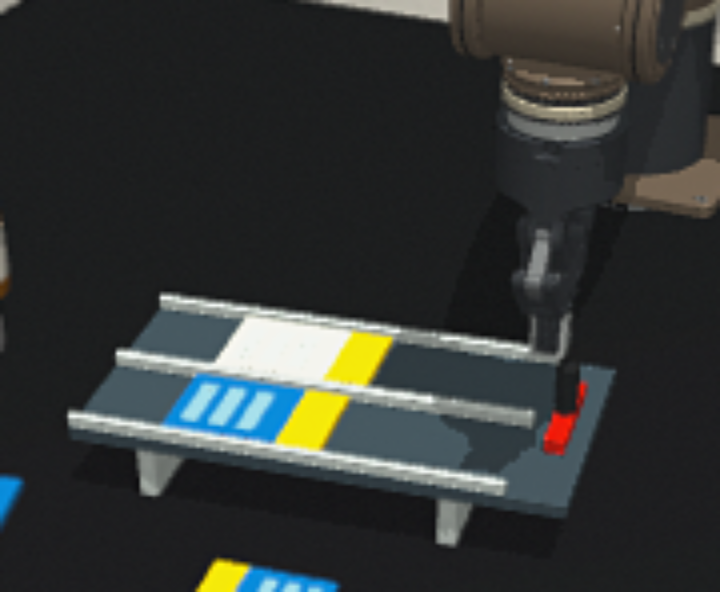

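The closed fingers hover at about (555,340), above the far side of the post at (567,385). Now I'll descend and push the post.

Emit:
jog_arm(deltas=[[[0.0045, -0.005, 0.001], [-0.002, 0.02, 0], 0], [[0.0045, -0.005, 0.001], [-0.003, 0.04, 0], 0], [[0.0045, -0.005, 0.001], [-0.0034, 0.06, 0], 0], [[0.0045, -0.005, 0.001], [-0.0034, 0.0715, 0], 0], [[0.0045, -0.005, 0.001], [-0.0034, 0.0715, 0], 0], [[0.0045, -0.005, 0.001], [-0.0034, 0.0715, -0.005], 0], [[0.0045, -0.005, 0.001], [-0.0034, 0.0715, -0.011], 0], [[0.0045, -0.005, 0.001], [-0.0034, 0.0715, -0.017], 0], [[0.0045, -0.005, 0.001], [-0.0034, 0.0715, -0.023], 0], [[0.0045, -0.005, 0.001], [-0.0034, 0.0715, -0.03], 0]])

```text
time: 2.65
eef_pos: [0.5548, 0.1158, 0.0875]
tcp_rot: [-0.531, 0.465, -0.466, 0.533]
contact_force: [0.1, -0.0, 0.1]
opening: 0.001
```

```bash
python3 -c "
from h import *
plan(-.025,-.02,.085)"
```

```text
tcp [0.5548 0.1158 0.0875] ledge [ 0.0149 -0.0189] t 2.65 F [ 0.1 -0.   0.1] open 0.0
 target [0.5154 0.1095 0.085 ] shift tool [ 0.001   0.0024 -0.0399]
 turn for tool z=+1 xl [-0.0029  0.0015 -0.0002]
 turn for tool z=-1 xl [-3.0000e-04 -3.1401e+00  4.6000e-03]
 axes cols
 [[ 0.132  0.003  0.991]
 [-0.991  0.001  0.132]
 [-0.    -1.     0.003]]
```

Emit:
jog_arm(deltas=[[[-0.003, 0, 0], [0.001, 0.001, -0.005], 0], [[-0.003, 0, 0], [0.001, 0.001, -0.01], 0], [[-0.003, 0, 0], [0.001, 0.001, -0.014], 0], [[-0.003, 0, 0], [0.001, 0.001, -0.018], 0], [[-0.003, 0, 0], [0.001, 0.001, -0.022], 0], [[-0.003, 0, 0], [0.001, 0.001, -0.026], 0], [[-0.003, 0, 0], [0.001, 0.001, -0.029], 0], [[-0.003, 0, 0], [0.001, 0.001, -0.032], 0], [[-0.003, 0, 0], [0.001, 0.001, -0.035], 0], [[-0.003, 0, 0], [0.001, 0.001, -0.035], 0]])

```text
time: 3.48
eef_pos: [0.5196, 0.1099, 0.0862]
tcp_rot: [0.532, -0.466, 0.466, -0.532]
contact_force: [1.1, -0.2, 0.7]
opening: -0.005
```

```bash
python3 -c "
from h import *
plan(-.025,-.02,.085)
c=snap('scene','scene2')
x0,y0=330,170
hsv=cv2.cvtColor(c['pixels'][170:255,330:385],cv2.COLOR_BGR2HSV)
m=cv2.inRange(hsv,(0,140,90),(8,255,255))|cv2.inRange(hsv,(174,140,90),(180,255,255))
v,u=np.nonzero(m); p=onplane(c,np.stack([u+x0,v+y0],1),.073); q=(p[:,:2]-E0)@np.stack([xl,yl],1)
print('red ledge x,y range',q.min(0),q.max(0))
cv2.imwrite('pics/scene2c.png',cv2.resize(c['pixels'][100:260,220:400],None,fx=4,fy=3.7))"
```

```text
tcp [0.5196 0.1099 0.0862] ledge [-0.0208 -0.0201] t 3.48 F [ 1.1 -0.2  0.7] open -0.0
 target [0.5154 0.1095 0.085 ] shift tool [-0.0001  0.0012 -0.0042]
 turn for tool z=+1 xl [0.0011 0.0017 0.0001]
 turn for tool z=-1 xl [ 2.0000e-04 -3.1399e+00 -1.7000e-03]
 axes cols
 [[ 0.132 -0.001  0.991]
 [-0.991 -0.     0.132]
 [ 0.    -1.    -0.001]]
red ledge x,y range [-0.07699905 -0.02698284] [ 0.0127926 -0.011183 ]
```

View pics/scene2c.png

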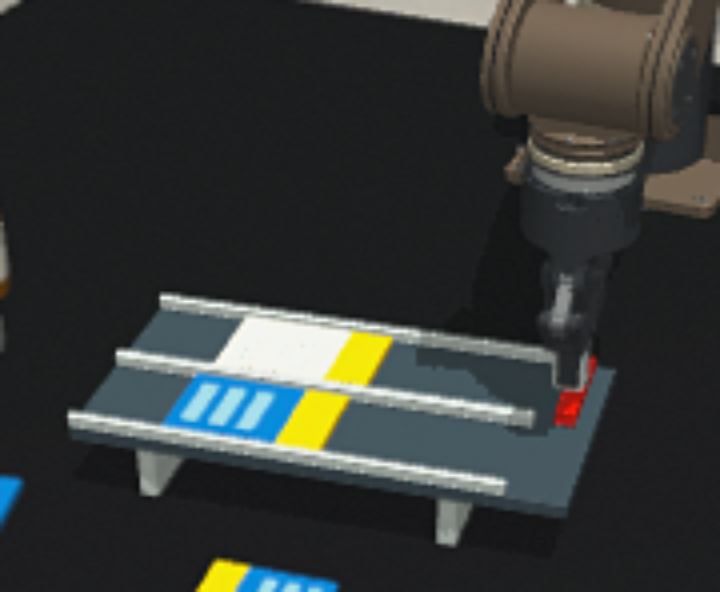

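Emit:
jog_arm(deltas=[[[0, 0, 0], [0, 0, -0.002], 0], [[0, 0, 0], [0, 0, -0.004], 0], [[0, 0, 0], [0, 0, -0.005], 0], [[0, 0, 0], [0, 0, -0.006], 0], [[0, 0, 0], [0, 0, -0.006], 0]])

```text
time: 3.95
eef_pos: [0.5133, 0.1091, 0.086]
tcp_rot: [0.533, -0.466, 0.465, -0.531]
contact_force: [1.1, -0.2, 2.2]
opening: 0.002
```

```bash
python3 -c "
from h import *
plan(.045,-.02,.16)
c=snap('scene','scene3')
x0,y0=330,170
hsv=cv2.cvtColor(c['pixels'][170:255,330:385],cv2.COLOR_BGR2HSV)
m=cv2.inRange(hsv,(0,140,90),(8,255,255))|cv2.inRange(hsv,(174,140,90),(180,255,255))
v,u=np.nonzero(m); p=onplane(c,np.stack([u+x0,v+y0],1),.073); q=(p[:,:2]-E0)@np.stack([xl,yl],1)
print('red ledge x,y range',q.min(0),q.max(0))"
```

```text
tcp [0.5133 0.1091 0.086 ] ledge [-0.0271 -0.0202] t 3.95 F [ 1.1 -0.2  2.2] open 0.0
 target [0.5848 0.1186 0.16  ] shift tool [-0.     -0.0742  0.072 ]
 turn for tool z=+1 xl [0.0021 0.0017 0.0002]
 turn for tool z=-1 xl [ 2.0000e-04 -3.1398e+00 -3.3000e-03]
 axes cols
 [[ 0.132 -0.002  0.991]
 [-0.991 -0.     0.132]
 [ 0.    -1.    -0.002]]
red ledge x,y range [-0.08190778 -0.02698284] [ 0.00841088 -0.011183  ]
```

Emit:
jog_arm(deltas=[[[0, 0, 0], [0, 0, 0.01], 0], [[0, 0, 0], [0, -0.01, 0.02], 0], [[0.002, 0, 0], [0, -0.04, 0.02], 0], [[0.002, 0, 0], [0, -0.07, 0.025], 0], [[0.002, 0, 0], [0.02, -0.08, 0.035], 0], [[0.002, 0, 0], [0.055, -0.08, 0.045], 0], [[0.002, 0, 0], [0.09, -0.08, 0.055], 0], [[0.002, 0, 0], [0.125, -0.08, 0.065], 0], [[0.002, 0, 0], [0.16, -0.08, 0.068], 0], [[0.002, 0, 0], [0.19, -0.08, 0.068], 0]])

```text
time: 4.83
eef_pos: [0.6065, -0.0723, 0.1649]
tcp_rot: [0.532, -0.466, 0.465, -0.531]
contact_force: [0.7, 1.1, 0.0]
opening: -0.003
```

Emit:
jog_arm(deltas=[[[0, 0, 0], [0.03, 0, 0], 0], [[0, 0, 0], [0.06, 0, 0], 0], [[0, 0, 0], [0.08, 0, 0], 0], [[0, 0, 0], [0.095, 0, 0], 0], [[0, 0, 0], [0.095, 0, 0], 0], [[0, 0, 0], [0.095, 0, 0], 0]])

```text
time: 5.33
eef_pos: [0.6187, -0.1665, 0.1641]
tcp_rot: [0.532, -0.468, 0.465, -0.531]
contact_force: [-0.8, -0.1, -0.5]
opening: -0.001
```

```bash
python3 -c "
from h import *
plan(.041,-.305,.0625)
for n in('scene','top'): snap(n,n+'4')
a=load('top4');b=load('scene4')
o=np.hstack([cv2.resize(a['pixels'][180:250,270:400],(390,420)),cv2.resize(b['pixels'][150:260,230:385],(410,420))]);cv2.imwrite('pics/c4.png',o)"
```

```text
tcp [ 0.6187 -0.1665  0.1641] ledge [ 0.0414 -0.3071] t 5.33 F [-0.8 -0.1 -0.5] open -0.0
 target [ 0.618  -0.1644  0.0625] shift tool [-0.002   0.1016 -0.    ]
 turn for tool z=+1 xl [ 0.0038  0.0003 -0.0019]
 turn for tool z=-1 xl [-3.0000e-03 -3.1413e+00 -6.0000e-03]
 axes cols
 [[ 0.131 -0.004  0.991]
 [-0.991  0.001  0.131]
 [-0.002 -1.    -0.004]]
```

View pics/c4.png

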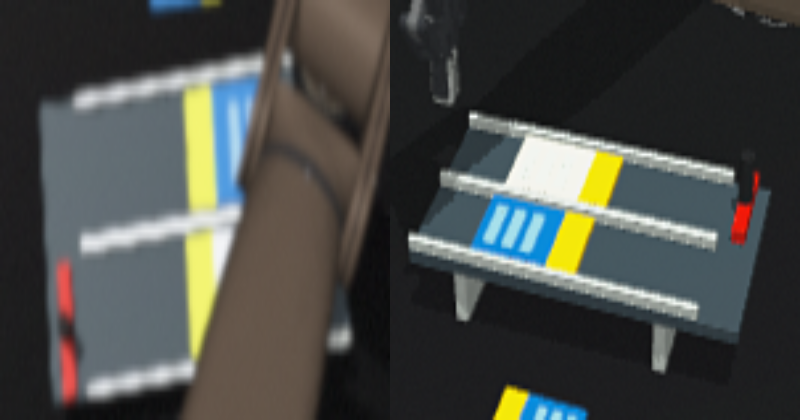

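In the top view (left half) the stop runs from about (62,260) to (68,402), in front of the white plate. I'll check its value numerically.

```bash
python3 -c "
from h import *
a=load('top4');b=load('scene4')
p=onplane(a,[[290.3,223],[292.3,246.7]],.073);print([W2L(q) for q in p], W2L(p.mean(0)))
p=onplane(b,[[230+(750-390)*155/410-.4,150+152*110/420-.4]],.112);print('post',W2L(p[0]))
p=onplane(a,[[270+67/3-.4,180+334/6-.4]],.1);print('post top',W2L(p[0]))"
```

```text
[array([-0.00999627, -0.01799454]), array([-0.09095263, -0.01724668])] [-0.05047445 -0.01762061]
post [-0.04883433 -0.01850126]
post top [-0.05430461 -0.02127722]
```

The stop is at about −49 mm, so the blue plate's lane is clear. Now I'll descend behind the blue plate.

Emit:
jog_arm(deltas=[[[0.003, 0, -0.001], [-0.001, 0.03, 0], 0], [[0.003, 0, -0.001], [-0.001, 0.06, 0], 0], [[0.003, 0, -0.001], [-0.001, 0.08, 0], 0], [[0.003, 0, -0.001], [-0.001, 0.09, 0], 0], [[0.003, 0, -0.001], [-0.001, 0.096, 0], 0], [[0.003, 0, -0.001], [-0.001, 0.099, 0], 0], [[0.003, 0, -0.001], [-0.001, 0.1, 0], 0], [[0.003, 0, -0.001], [-0.001, 0.1, 0], 0]])

```text
time: 6.1
eef_pos: [0.6193, -0.1643, 0.0658]
tcp_rot: [-0.532, 0.465, -0.466, 0.533]
contact_force: [0.4, 0.0, 0.2]
opening: -0.001
```

```bash
python3 -c "
from h import *
plan(.041,-.29,.0625)
b=snap('scene','scene5')
cv2.imwrite('pics/c5.png',cv2.resize(b['pixels'][130:250,220:380],None,fx=4.8,fy=4.8))"
```

```text
tcp [ 0.6193 -0.1643  0.0658] ledge [ 0.0422 -0.305 ] t 6.1 F [0.4 0.  0.2] open -0.0
 target [ 0.6161 -0.1496  0.0625] shift tool [-0.015   0.0033 -0.0012]
 turn for tool z=+1 xl [-0.0017  0.0027  0.0006]
 turn for tool z=-1 xl [ 1.0000e-03 -3.1389e+00  2.7000e-03]
 axes cols
 [[ 0.133  0.002  0.991]
 [-0.991 -0.     0.133]
 [ 0.001 -1.     0.002]]
```

View pics/c5.png

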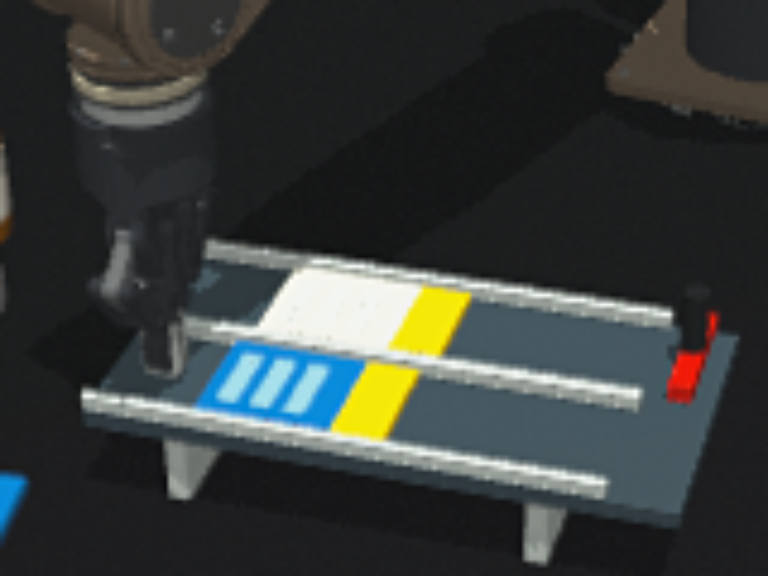

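The fingers are in the blue lane at about (165,372), just behind the plate's rear edge. I'll lower the last 3–4 mm and then advance.

Emit:
jog_arm(deltas=[[[-0.0017, 0.002, 0], [0, 0.002, -0.001], 0], [[-0.0017, 0.002, 0], [0, 0.004, -0.001], 0], [[-0.0017, 0.002, 0], [0, 0.004, -0.001], 0], [[-0.0017, 0.002, 0], [0, 0.004, -0.001], 0]])

```text
time: 6.48
eef_pos: [0.6184, -0.1646, 0.0622]
tcp_rot: [0.532, -0.466, 0.466, -0.532]
contact_force: [0.1, 0.8, -0.1]
opening: 0.001
```

Emit:
jog_arm(deltas=[[[0, 0, 0], [-0.004, 0, 0], 0], [[0, 0, 0], [-0.009, 0, 0], 0], [[0, 0, 0], [-0.014, 0, 0], 0], [[0, 0, 0], [-0.018, 0, 0], 0], [[0, 0, 0], [-0.022, 0, 0], 0], [[0, 0, 0], [-0.026, 0, 0], 0], [[0, 0, 0], [-0.031, 0, 0], 0], [[0, 0, 0], [-0.036, 0, 0], 0], [[0, 0, 0], [-0.041, 0, 0], 0], [[0, 0, 0], [-0.046, 0, 0], 0]])

```text
time: 7.32
eef_pos: [0.6123, -0.1185, 0.0621]
tcp_rot: [0.532, -0.466, 0.466, -0.532]
contact_force: [0.2, -1.1, 0.9]
opening: -0.003
```

```bash
python3 -c "
from h import *
plan(.041,-.11,.0625)
b=snap('scene','scene6')
cv2.imwrite('pics/c6.png',cv2.resize(b['pixels'][130:250,220:380],None,fx=4.8,fy=4.8))"
```

```text
tcp [ 0.6123 -0.1185  0.0621] ledge [ 0.0412 -0.2587] t 7.32 F [ 0.2 -1.1  0.9] open -0.0
 target [0.5926 0.0289 0.0625] shift tool [-0.1487 -0.0005 -0.0002]
 turn for tool z=+1 xl [-0.0004  0.0005  0.001 ]
 turn for tool z=-1 xl [ 1.5000e-03 -3.1411e+00  6.0000e-04]
 axes cols
 [[ 0.131  0.001  0.991]
 [-0.991 -0.001  0.131]
 [ 0.001 -1.     0.   ]]
```

View pics/c6.png

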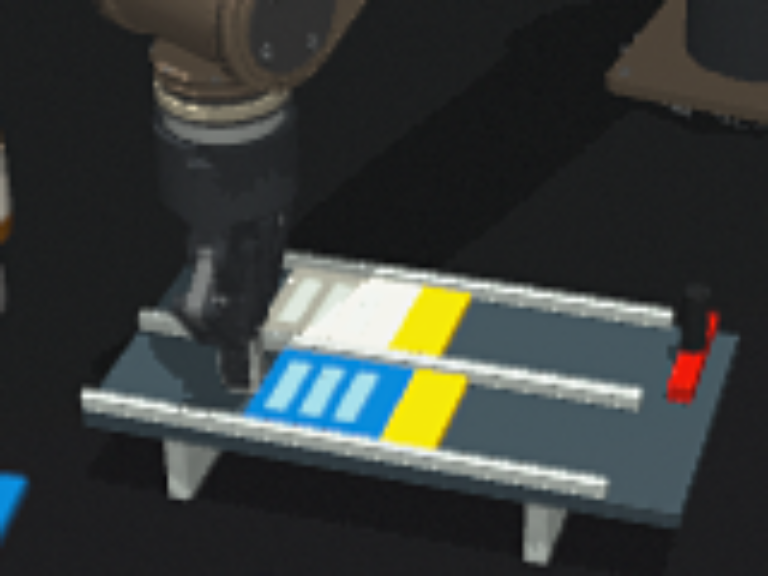

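The plate is advancing in its lane: its yellow front edge is now at about (468,375)–(440,448), and the finger is against the rear edge at (250,385). The white plate hasn't moved. I'll keep pushing along the lane.

Emit:
jog_arm(deltas=[[[0, 0, 0], [-0.006, 0, 0], 0], [[0, 0, 0], [-0.012, 0, 0], 0], [[0, 0, 0], [-0.018, 0, 0], 0], [[0, 0, 0], [-0.024, 0, 0], 0], [[0, 0, 0], [-0.03, 0, 0], 0], [[0, 0, 0], [-0.036, 0, 0], 0], [[0, 0, 0], [-0.042, 0, 0], 0], [[0, 0, 0], [-0.048, 0, 0], 0], [[0, 0, 0], [-0.054, 0, 0], 0], [[0, 0, 0], [-0.06, 0, 0], 0]])

```text
time: 8.2
eef_pos: [0.6042, -0.0576, 0.0621]
tcp_rot: [0.532, -0.466, 0.466, -0.532]
contact_force: [0.3, -2.0, 1.1]
opening: 0.003
```

Emit:
jog_arm(deltas=[[[0, 0, 0], [-0.006, 0, 0], 0], [[0, 0, 0], [-0.012, 0, 0], 0], [[0, 0, 0], [-0.018, 0, 0], 0], [[0, 0, 0], [-0.024, 0, 0], 0], [[0, 0, 0], [-0.03, 0, 0], 0], [[0, 0, 0], [-0.036, 0, 0], 0], [[0, 0, 0], [-0.042, 0, 0], 0], [[0, 0, 0], [-0.048, 0, 0], 0], [[0, 0, 0], [-0.054, 0, 0], 0], [[0, 0, 0], [-0.059, 0, 0], 0]])

```text
time: 9.03
eef_pos: [0.5964, 0.0015, 0.0622]
tcp_rot: [0.532, -0.466, 0.466, -0.532]
contact_force: [0.6, -2.0, 1.1]
opening: -0.003
```

```bash
cat > m.py <<'E'
from h import *
import sys
tag=sys.argv[1]
plan(.041,-.085,.0622)
for n in('scene','top'):
    c=snap(n,n+tag); hsv=cv2.cvtColor(c['pixels'],cv2.COLOR_BGR2HSV)
    for k,lo,hi in(('yellow',(22,120,120),(34,255,255)),('blue',(95,90,100),(112,255,255))):
        m=cv2.inRange(hsv,lo,hi)
        for q in cv2.findContours(m,cv2.RETR_EXTERNAL,cv2.CHAIN_APPROX_NONE)[0]:
            if cv2.contourArea(q)<40: continue
            p=onplane(c,q.reshape(-1,2),.066); l=np.array([W2L(x) for x in p]); 
            if abs(l[:,0].mean())>.08 or l[:,1].mean()<-.33 or l[:,1].mean()>.08: continue
            print(n,k,'ctr',np.round((l.min(0)+l.max(0))/2,4),'min',np.round(l.min(0),4),'max',np.round(l.max(0),4),'med-y',np.round(np.percentile(l[:,1],[5,95]),4))
b=load('scene'+tag)
cv2.imwrite(f'pics/c{tag}.png',cv2.resize(b['pixels'][130:250,230:390],None,fx=4.8,fy=4.8))
E
python3 m.py 7
```

```text
tcp [0.5964 0.0015 0.0622] ledge [ 0.0412 -0.1376] t 9.03 F [ 0.6 -2.   1.1] open -0.0
 target [0.5893 0.0537 0.0622] shift tool [-0.0526 -0.0001 -0.0001]
 turn for tool z=+1 xl [-0.0004  0.0012  0.0005]
 turn for tool z=-1 xl [ 7.0000e-04 -3.1404e+00  6.0000e-04]
 axes cols
 [[ 0.132  0.     0.991]
 [-0.991 -0.     0.132]
 [ 0.    -1.     0.   ]]
scene yellow ctr [ 0.0448 -0.0317] min [ 0.0054 -0.0474] max [ 0.0842 -0.016 ] med-y [-0.0469 -0.0164]
scene blue ctr [ 0.0416 -0.0882] min [ 0.0061 -0.1284] max [ 0.0771 -0.048 ] med-y [-0.1274 -0.0491]
top yellow ctr [-0.0658 -0.174 ] min [-0.0794 -0.187 ] max [-0.0523 -0.161 ] med-y [-0.1835 -0.1615]
top yellow ctr [ 0.0364 -0.0299] min [ 0.0024 -0.0436] max [ 0.0703 -0.0161] med-y [-0.0428 -0.0165]
```

View pics/c7.png

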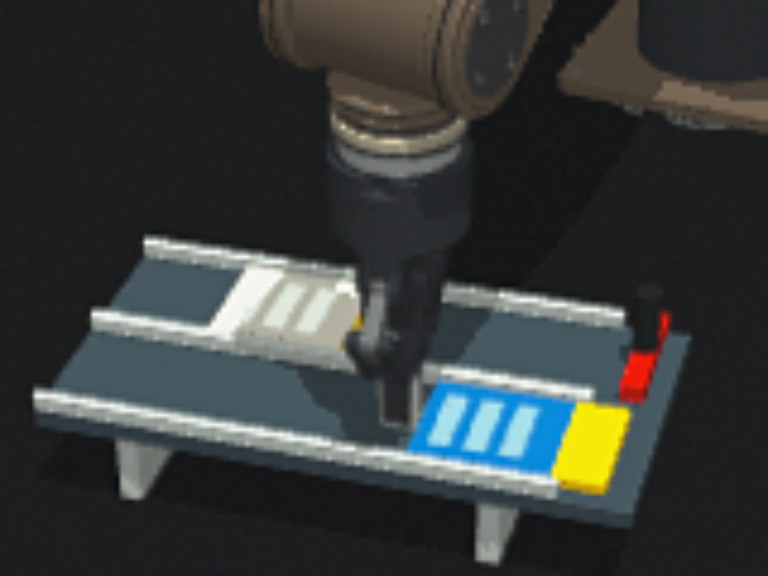

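The plate is past the stop and its front edge is at −16 mm in both views, matching the tool position plus 121 mm. I'll push about 44 mm, then look again.

Emit:
jog_arm(deltas=[[[0, 0, 0], [-0.005, 0, 0], 0], [[0, 0, 0], [-0.01, 0, 0], 0], [[0, 0, 0], [-0.015, 0, 0], 0], [[0, 0, 0], [-0.02, 0, 0], 0], [[0, 0, 0], [-0.025, 0, 0], 0], [[0, 0, 0], [-0.03, 0, 0], 0], [[0, 0, 0], [-0.035, 0, 0], 0], [[0, 0, 0], [-0.039, 0, 0], 0], [[0, 0, 0], [-0.042, 0, 0], 0], [[0, 0, 0], [-0.044, 0, 0], 0]])

```text
time: 9.97
eef_pos: [0.5901, 0.0462, 0.0619]
tcp_rot: [-0.532, 0.466, -0.465, 0.532]
contact_force: [0.5, -2.0, 0.6]
opening: 0.002
```

```bash
python3 m.py 8
```

```text
tcp [0.5901 0.0462 0.0619] ledge [ 0.0408 -0.0926] t 9.97 F [ 0.5 -2.   0.6] open 0.0
 target [0.5893 0.0537 0.0622] shift tool [-0.0076 -0.0003  0.0002]
 turn for tool z=+1 xl [ 0.0002  0.0019 -0.0006]
 turn for tool z=-1 xl [-1.0000e-03 -3.1397e+00 -4.0000e-04]
 axes cols
 [[ 0.132 -0.     0.991]
 [-0.991  0.001  0.132]
 [-0.001 -1.    -0.   ]]
scene yellow ctr [0.0444 0.0132] min [ 0.0049 -0.0024] max [0.0839 0.0287] med-y [-0.0018  0.0283]
scene yellow ctr [-0.0417 -0.1745] min [-0.0759 -0.1905] max [-0.0076 -0.1584] med-y [-0.1902 -0.1586]
scene blue ctr [ 0.044  -0.0422] min [ 0.0019 -0.0831] max [ 0.0861 -0.0014] med-y [-0.0824 -0.0035]
top yellow ctr [0.0375 0.0156] min [0.0005 0.0001] max [0.0746 0.0312] med-y [0.0009 0.0304]
```

View pics/c8.png

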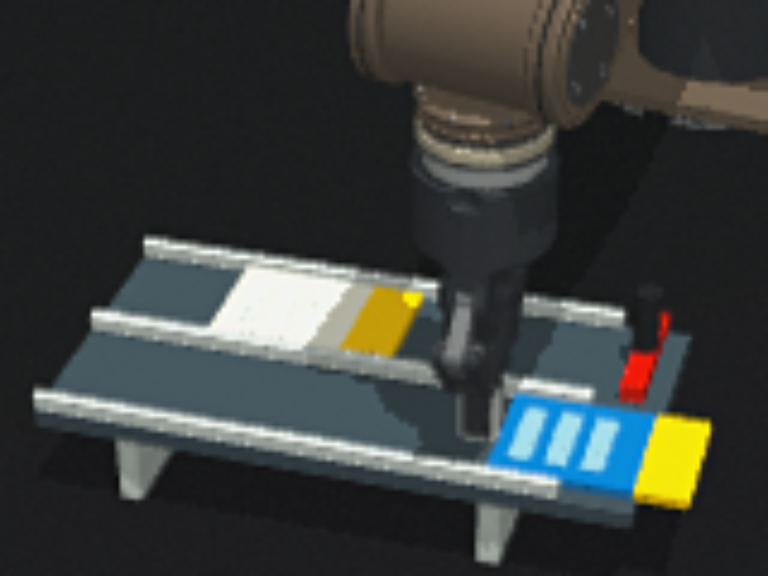

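The front edge is about 29–30 mm out, with the whole yellow band at the edge (640–710, 415–505). I'll push another 7 mm to reach the middle of the allowed window, then back off and rise.

Emit:
jog_arm(deltas=[[[0, 0, 0], [-0.003, 0, 0], 0], [[0, 0, 0], [-0.005, 0, 0], 0], [[0, 0, 0], [-0.0065, 0, 0], 0], [[0, 0, 0], [-0.007, 0, 0], 0], [[0, 0, 0], [-0.007, 0, 0], 0]])

```text
time: 10.48
eef_pos: [0.5891, 0.0533, 0.0619]
tcp_rot: [-0.532, 0.466, -0.465, 0.532]
contact_force: [-0.1, -0.3, 0.2]
opening: 0.001
```

Emit:
jog_arm(deltas=[[[0, 0, 0], [0.004, 0, 0], 0], [[0, 0, 0], [0.012, 0, 0], 0], [[0, 0, 0], [0.022, 0, 0], 0], [[0, 0, 0], [0.028, -0.01, 0], 0], [[0, 0, 0], [0.03, -0.03, 0], 0], [[0, 0, 0], [0.03, -0.06, 0], 0], [[0, 0, 0], [0.03, -0.09, 0], 0], [[0, 0, 0], [0.03, -0.12, 0], 0], [[0, 0, 0], [0.03, -0.14, 0], 0], [[0, 0, 0], [0.03, -0.14, 0], 0]])

```text
time: 11.32
eef_pos: [0.5966, 0.0222, 0.2093]
tcp_rot: [-0.529, 0.463, -0.469, 0.534]
contact_force: [1.4, 1.1, 0.6]
opening: -0.0
```

```bash
python3 m.py 9
```

```text
tcp [0.5966 0.0222 0.2093] ledge [ 0.0441 -0.1172] t 11.32 F [1.4 1.1 0.6] open -0.0
 target [0.5893 0.0537 0.0622] shift tool [-0.0324  0.147  -0.0047]
 turn for tool z=+1 xl [-0.0113  0.0009  0.0016]
 turn for tool z=-1 xl [ 2.5000e-03 -3.1407e+00  1.7700e-02]
 axes cols
 [[ 0.131  0.011  0.991]
 [-0.991 -0.     0.131]
 [ 0.002 -1.     0.011]]
scene yellow ctr [0.0448 0.0204] min [0.005  0.0051] max [0.0845 0.0358] med-y [0.0052 0.0354]
scene yellow ctr [-0.041  -0.1745] min [-0.0744 -0.1905] max [-0.0076 -0.1584] med-y [-0.1902 -0.1586]
scene blue ctr [ 0.0437 -0.0352] min [ 0.0019 -0.0762] max [0.0855 0.0059] med-y [-0.0754  0.0035]
top yellow ctr [0.0377 0.0239] min [0.0005 0.0095] max [0.0749 0.0383] med-y [0.0101 0.0375]
top blue ctr [ 0.0373 -0.0087] min [-0.0006 -0.0208] max [0.0752 0.0035] med-y [-0.02    0.0029]
top blue ctr [ 0.0573 -0.0608] min [ 0.0409 -0.0753] max [ 0.0737 -0.0463] med-y [-0.0748 -0.0468]
```

View pics/c9.png

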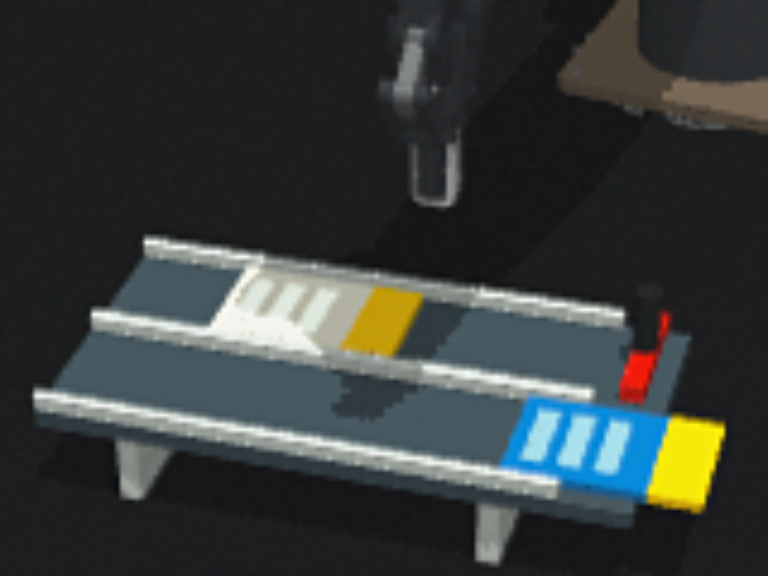

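```bash
python3 -c "
from h import *
print(ctrl.sign_off())"
```

```text
the job is handed in; nothing more can be done
None
```

The job is done and handed in at about 11.4 s of the 48 s allowed; the sign-off gives no verdict.

- **Stop:** I pushed the red stop by its post with the closed fingers. It measured about −49 mm, in front of the white plate (at least 33 mm was needed).
- **Blue plate:** I pushed it from behind along its lane in stages. In the last pictures its front edge was about 36 mm (scene camera) and 38 mm (top camera) past the ledge's end, inside the 27–46 mm window. It lies flat with the blue part still on the ledge. The tool position at the end of the push gave about 36 mm.
- **Everything else:** The white plate's yellow band did not move visibly, and the other bench objects were never approached. The contact forces I read stayed at about 2–3 N. The gripper was clear of everything, about 0.21 m up, at hand-in.

The two cameras differed by 2–8 mm across the lane and about 2 mm along it, which did not affect the result. No check failed.

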